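# Slide a flush vent cover off a chassis and close the terminal trough

### The arm

A 6-joint arm with a two-finger parallel gripper is mounted at the origin on the work surface. World frame = base frame: x ahead of the robot, y to its left, z up, the work surface at z = 0. Lengths are in m, angles in degrees, forces in N, time in s.
With the tool pointing down it reaches from about 0.35 to 0.875 m from the base axis. Payload 4.2 kg.
Tool frame: the origin (TCP) lies midway between the tips of the shut fingers; the grasp point (between the pads) lies 19 mm behind it; z points along the fingers, x is the direction in which the jaws open and shut, and the axes are right-handed (so a half turn about z gives the same grasp; the last joint's range is limited). The gripper opens to 87 mm and grips with 3 to 60 N. Pads are 19 mm wide; open, the fingers measure 117 mm over their backs; the gripper's body (75 mm by 190 mm) begins 51 mm behind the grasp point.
Start: joints at [90.39, 22.042, 0.453, 0, -68.411, -14.817], TCP at [0.156, 0.605, 0.223] pointing down, gripper open.
Joint ranges: [-179.83, 179.83], [-69.29, 118.12], [-61.27, 80.66], [-181.25, 117.63], [-171.15, -9.14], [-177.46, 177.46]. Speed limits (degrees/s): [159.86, 159.86, 180, 180, 180, 180].

### API

Orientations are given as a 3x3 rotation matrix whose columns are the frame's x, y, z axes.
In Python, from station import sense, capture, finish_job, find_in gives the robot as it stands.
- The arm moves only by the shell command python3 -m creep 'ROWS'. ROWS is JSON, a list of rows, each a list of 7 numbers: the shift along the tool's x, y, z in mm, then the turn, a rotation vector about the tool's x, y, z in degrees, then the opening, from 0 (shut) to 1 (fully open). A call has exactly 10 rows; each row shifts and turns the commanded pose from where the row before left it, along the tool's axes as they then stand; what a row does not reach is not made up. A row lasts 1/8 s, in which the tool goes at most 62.5 mm and 10.7 degrees, less where a joint would pass 70% of its speed; a pose out of reach is approached as far as the arm can. A call with a gripper value outside its range is refused whole. The fingers move at their own pace and stop on an object; the grip force is fixed at half the most. Time passes only in rows, so rows that do not move let the fingers close, or fill a call up. It gives the time, the measured TCP pose, the force and the opening at its end, in the units of the state.
- sense(): the state, without advancing time (a new reading comes with each control period).
- capture(name): name is "scene" or "top" or "wrist"; returns a dict with "color" (400x640x3 uint8, blue, green, red), "vertical_fov" (degrees; the focal length in pixels is half the picture's height over the tangent of half this angle, whatever the lens; pixels are square), "cx", "cy" (the principal point, pixels), "R" (3x3) and "t" (3): a world point X has camera coordinates R X + t. Camera axes: x right, y down, z forward; pixel columns grow to the right and rows downward; lengths in m; the calibration is good to about 2 mm. A picture is of the moment at which its call begins. There is no depth.
- finish_job(): hands the job in, once; it reports no verdict.
Trained networks look in the newest picture that a camera, given by its name, has taken for a name from the list of things; names that differ only in an ending like _2 or _b are one class to them, and where a whole thing is asked for, a point or a joint stands for the part that bears it (a point fixed in the world has none). Each returns a list of dicts, best first, with "p" (0 to 1); they miss things now and then, are a little off and sometimes report something else, mostly with a low value. They report only what shows in the picture. A call takes as long as a camera call.
- find_in(camera, name): "xy" ([column, row] in pixels, amid what is visible of it).
The state is a dict: "time_s": time; "joints": joint angles; "joint_velocities": joint speeds; "effort": joint torques, N m; "tcp_pos": TCP position; "ee_rot": TCP orientation; "wrist_force": force on the tool from outside, world axes, zero at the start; "moment": the same for the moment, N m; "gripper_width": opening from 0.0 (shut) to 1.0 (fully open).
Only numpy, scipy, OpenCV 4.12 (cv2) and the standard library are available. Lean on these libraries where they do the work, as an engineer would, in place of code of your own. Each camera call takes 0.05 s, during which the arm holds its last target. There are 200 camera calls.

### The job

The thin aluminium vent cover lies sunk in the shallow channel on top of the black chassis, where it cannot be gripped. Slide it along the channel, still lying flat in it, until a good third of it sticks out over the open end, then take it there and lay it gently on the grey terminal trough: flat on the rim, between the two end stops, square over the opening. Leave the screwdriver and the black terminal strip that lie between the two where they are.

Things in the scene. Friction and masses are not known exactly. Their poses are not given: they have to be found in the camera images.
- cover: Thin aluminium plate with dark vent marks, 150 (own x) x 54 (own y) x 4 mm, 60 to 130 g, loose, same either way round. Origin: centre of its underside; z up. Starts flat in the chassis channel, 2 to 18 mm short of the back stop, its front edge 9 to 25 mm inside the open end. It slides easily on the smooth paint when pressed down with a fingertip and dragged; how well it follows varies.
- chassis: Fixed black steel chassis, 180 (own x) x 70 (own y) mm. Origin: centre of its underside. On top a channel along x, floor 60 mm above the bench, 60 mm wide, side walls 5 mm thick, 7 mm high (3 mm above the cover). The +x end has a stop 7 mm high; the -x end (roughly towards the robot) is open, with free space below it, so fingers can go down on both sides of a cover sticking out.
- lip (a point): Middle of the channel floor's edge at the open end, 60 mm above the bench; axes as the chassis, so the cover comes out along this point's -x.
- trough: Fixed grey trough, open at the top, 170 (own x) x 46 (own y) mm, rim 60 mm high, on a foot 190 x 66 x 5 mm; black terminals inside, lower than the rim. At each end a stop stands 8 mm above the rim over the full width; 158 mm free between the stops. No side stops: the cover overhangs each long side by 4 mm. Origin: centre of its underside.
- seat (a point): Middle of the trough's opening at rim height, 60 mm above the bench; axes as the trough. The cover's origin belongs here, its x along this x either way round.
- screwdriver: Screwdriver, yellow handle, 170 mm long, about 30 mm thick, lying loose on the bench between chassis and trough.
- terminal_block: Black terminal strip 36 (own x) x 95 (own y) x 32 mm, lying loose on the bench beyond the screwdriver, between chassis and trough.

How it is judged:
By the outcome, as a careful person would: the job done as asked, in the order asked, and still so for the second after the job is handed in, with the robot touching nothing.
It also fails if it takes over 51 s, if anything falls off the work surface, if the arm or the gripper's body presses on something with over 40 N, if the wrist force passes 120 N, or if a joint passes its speed limit or range.

## Working session

There is one attempt and no reset: what is moved stays moved. The work goes in short steps, Python scripts to look and compute and a shell command to move; the robot and the scene stay as the last step left them, time stands still between calls to the robot, and variables do not carry over. Pictures are saved under pics/ and viewed, about 8 in all and at most 12, crops included, and the job is handed in when it is done.

```bash
ls; mkdir -p pics; python3 - <<'E'
from station import *
import cv2, numpy as np
s=sense(); print({k:np.round(v,3).tolist() for k,v in s.items()})
for c in ("scene","top","wrist"):
    d=capture(c); cv2.imwrite(f"pics/{c}0.png",d["color"])
    R=np.array(d["R"]);t=np.array(d["t"])
    print(c,d["vertical_fov"],d["cx"],d["cy"],np.round(-R.T@t,3),np.round(R,3).tolist())
    for n in ("cover","chassis","lip","trough","seat","screwdriver","terminal_block"):
        print(n,[(np.round(x["xy"]).tolist(),round(x["p"],2)) for x in find_in(c,n)[:2]])
E
```

```text
pics
{'time_s': 0.0, 'joints': [90.39, 22.091, 0.379, -0.029, -68.412, -14.815], 'joint_velocities': [0.078, -0.042, -0.103, 0.03, -0.01, -0.048], 'effort': [0.001, -39.066, 18.74, 4.22, 0.011, -0.0], 'tcp_pos': [0.156, 0.605, 0.221], 'ee_rot': [[-0.249, -0.968, -0.0], [-0.968, 0.249, -0.002], [0.002, -0.0, -1.0]], 'wrist_force': [-0.048, 0.126, 0.041], 'moment': [-0.004, 0.028, 0.001], 'gripper_width': 1.001}
scene 48.35262630197189 319.7056976270485 196.833176239609 [ 0.971 -0.204  0.795] [[0.382, 0.924, 0.005], [0.784, -0.321, -0.531], [-0.489, 0.207, -0.847]]
cover [([439.0, 160.0], 0.84)]
chassis [([431.0, 178.0], 0.86)]
lip [([429.0, 185.0], 0.85)]
trough [([230.0, 240.0], 0.63)]
seat [([232.0, 241.0], 0.78)]
screwdriver [([316.0, 180.0], 0.67)]
terminal_block [([367.0, 268.0], 0.8), ([433.0, 185.0], 0.21)]
top 49.813639800090016 331.8980192207472 197.40324037749514 [ 0.461 -0.015  0.873] [[0.018, -1.0, 0.001], [-0.99, -0.018, -0.14], [0.14, 0.001, -0.99]]
cover [([202.0, 203.0], 0.94)]
chassis [([212.0, 215.0], 0.81)]
lip [([211.0, 215.0], 0.59)]
trough [([428.0, 218.0], 0.85)]
seat [([430.0, 220.0], 0.73)]
screwdriver [([323.0, 256.0], 0.65)]
terminal_block [([320.0, 143.0], 0.74), ([325.0, 251.0], 0.3)]
wrist 65.52500586279928 318.4681526037928 194.8629661020554 [0.236 0.586 0.386] [[-0.249, -0.968, 0.0], [-0.924, 0.238, 0.301], [-0.291, 0.075, -0.954]]
cover []
chassis []
lip []
trough []
seat []
screwdriver []
terminal_block []
```

```bash
python3 - <<'E'
import cv2
i=cv2.imread("pics/top0.png"); cv2.imwrite("pics/top0c.png",cv2.resize(i[90:330,120:520],None,fx=2,fy=2,interpolation=cv2.INTER_CUBIC))
E
```

```text
(no output)
```

View pics/top0c.png

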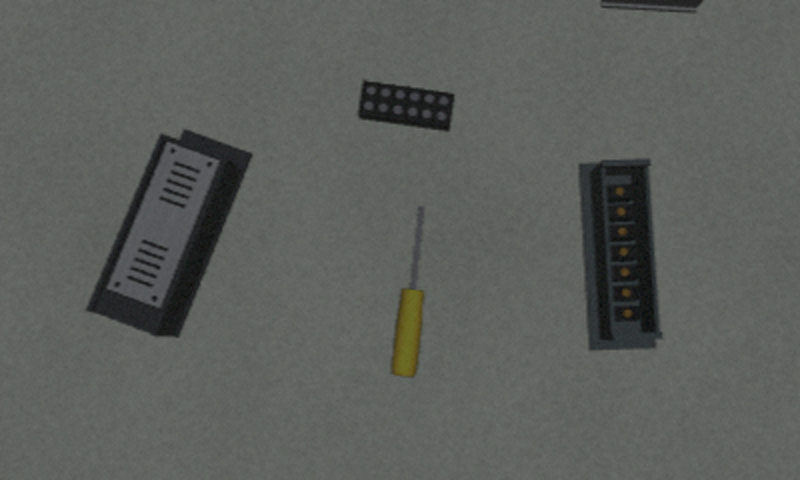

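View pics/scene0.png

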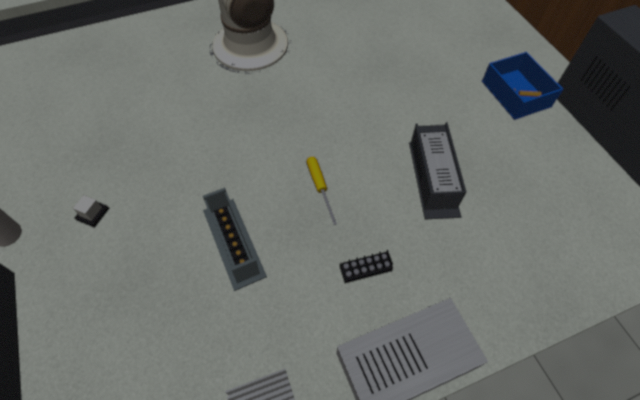

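The top view (crop = full/2, offset 120,90) shows the cover at the left, crop (160,225), with the chassis' open end at the bottom. The trough is at the right, (620,255), with the screwdriver at (410,300) and the terminal strip at (405,105) in between. I'll rectify the top picture to known heights to measure poses.

```bash
cat > h.py <<'E'
from station import *
import cv2, numpy as np
def K(d):
    f=200/np.tan(np.radians(d["vertical_fov"]/2)); return np.array([[f,0,d["cx"]],[0,f,d["cy"]],[0,0,1.]])
def proj(d,X):
    c=np.array(d["R"])@np.atleast_2d(X).T+np.array(d["t"])[:,None]; p=K(d)@c; return (p[:2]/p[2]).T
def unproj(d,uv,z):
    R=np.array(d["R"]);c=-R.T@np.array(d["t"])
    r=(R.T@np.linalg.inv(K(d))@np.c_[np.atleast_2d(uv),np.ones(len(np.atleast_2d(uv)))].T).T
    return c+r*((z-c[2])/r[:,2])[:,None]
def rect(d,x1,y1,w,h,z,s):  # top-left = (x max, y max); right=-y, down=-x ; s px/mm
    q=np.float32([[0,0],[w*s,0],[w*s,h*s],[0,h*s]])
    W=[[x1-b/s/1000,y1-a/s/1000,z] for a,b in q]
    M=cv2.getPerspectiveTransform(np.float32(proj(d,W)),q)
    return cv2.warpPerspective(d["color"],M,(int(w*s),int(h*s)),flags=cv2.INTER_CUBIC)
E
python3 - <<'E'
from h import *
d=capture("top")
g=cv2.cvtColor(d["color"],cv2.COLOR_BGR2GRAY)
for n,z in (("cover",.064),("lip",.06),("chassis",.05),("trough",.05),("seat",.06)):
    f=find_in("top",n)
    if f: print(n,np.round(unproj(d,f[0]["xy"],z),4))
c=unproj(d,[[202,203]],.064)[0]; t=unproj(d,[[430,218]],.06)[0]
a=rect(d,c[0]+.11,c[1]+.075,150,220,.064,2.6); b=rect(d,t[0]+.11,t[1]+.075,150,220,.06,2.6)
print("tl",c+[.11,.075,0],t+[.11,.075,0])
cv2.imwrite("pics/r.png",cv2.convertScaleAbs(np.hstack([a,b]),alpha=2))
m=(g>95).astype(np.uint8); m[:, :150]=0
m=cv2.morphologyEx((g>np.percentile(g[160:250,170:230],60)).astype(np.uint8),cv2.MORPH_OPEN,np.ones((3,3)))
print(np.percentile(g[160:250,170:230],[5,25,50,75,95]), g[300,300])
E
```

```text
cover [[0.5651 0.2324 0.064 ]]
lip [[0.5333 0.2099 0.06  ]]
chassis [[0.5395 0.217  0.05  ]]
trough [[ 0.5375 -0.198   0.05  ]]
seat [[ 0.539  -0.1949  0.06  ]]
tl [0.6708734  0.30694125 0.064     ] [ 0.65046101 -0.12517732  0.06      ]
[25. 37. 86. 92. 99.] 101
```

View pics/r.png

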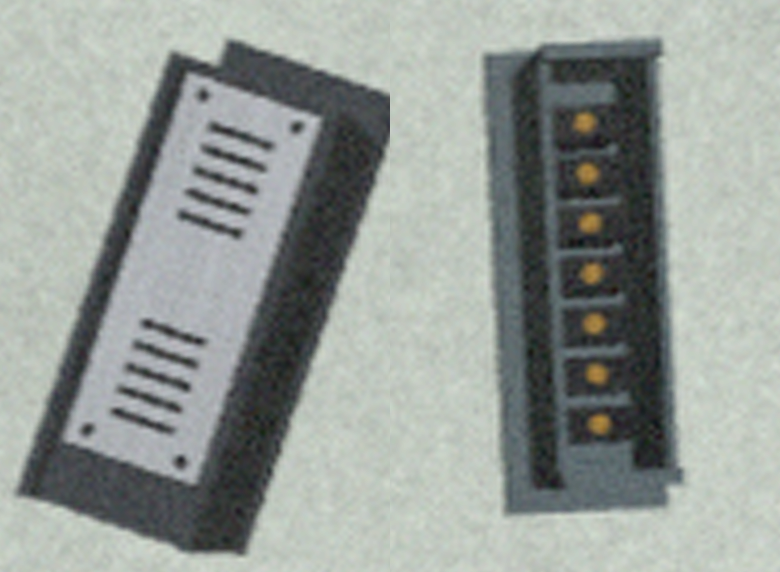

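The rectified view (2.6 px/mm) shows cover corners at (185,70), (323,117), (200,487), (62,441). The chassis' front edge runs from (17,493) to (188,550), so the cover is about 24 mm inside. The trough is turned about +3°. Next I'll refine both poses with an edge fit across the two cameras.

```bash
cat >> h.py <<'E'
from scipy.optimize import minimize
def seg(a,b,n=60): return np.linspace(a,b,n)
def rc(L,W,z,cx=0): 
    p=[[cx+sx*L/2,sy*W/2,z] for sx,sy in((1,1),(1,-1),(-1,-1),(-1,1),(1,1))]; return [(np.array(p[i]),np.array(p[i+1])) for i in range(4)]
def place(P,q): 
    c,s=np.cos(q[2]),np.sin(q[2]); return np.c_[q[0]+c*P[:,0]-s*P[:,1],q[1]+s*P[:,0]+c*P[:,1],P[:,2]]
def fit(views,q0):  # views: list of (capture dict, list of segments)
    gr=[]
    for d,S in views:
        g=cv2.GaussianBlur(cv2.cvtColor(d["color"],cv2.COLOR_BGR2GRAY),(0,0),1.2).astype(np.float32)
        gr.append((d,np.vstack([seg(a,b) for a,b in S]),np.hypot(cv2.Sobel(g,5,1,0),cv2.Sobel(g,5,0,1))))
    def cost(q):
        q=np.array(q)*[1,1,1]; v=0
        for d,P,m in gr:
            uv=proj(d,place(P,q)).astype(np.float32)
            v-=np.sqrt(cv2.remap(m,uv[:,:1].copy(),uv[:,1:].copy(),cv2.INTER_LINEAR)).mean()
        return v
    best=None
    for dx in(-.006,0,.006):
        for dy in(-.006,0,.006):
            r=minimize(cost,np.array(q0)+[dx,dy,0],method="Nelder-Mead",options=dict(initial_simplex=np.array(q0)+[dx,dy,0]+np.array([[0,0,0],[.003,0,0],[0,.003,0],[0,0,.03]])))
            if best is None or r.fun<best.fun: best=r
    return best.x,best.fun
def draw(d,S,q,im,col):
    for a,b in S: 
        p=proj(d,place(np.array([a,b]),q)); cv2.line(im,*[tuple(int(round(v*32)) for v in x) for x in p],col,1,cv2.LINE_AA,5) 
COVER=rc(.150,.054,.064)
foot=rc(.190,.066,.0); 
TR=foot+[e for e in rc(.170,.046,.068) if abs(e[0][0]-e[1][0])<1e-6]+[(np.array([-.079,s*.023,.06]),np.array([.079,s*.023,.06])) for s in(1,-1)]
CH=rc(.180,.070,.067)
E
python3 - <<'E'
from h import *
T=capture("top");S=capture("scene")
q={}
for n,seg_,q0 in (("cover",COVER,(.5636,.2329,np.radians(-18.3))),("trough",TR,(.546,-.205,np.radians(2.8))),("chassis",CH,(.5636-.949*.009,.2329+.315*.009,np.radians(-18.3)))):
    for v in ("T","S","TS"):
        x,f=fit([(dict(T=T,S=S)[k],seg_) for k in v],q0); print(n,v,np.round(x[:2],4),np.degrees(x[2]).round(2),f.round(2)); 
    q[n]=x
ims=[]
for d,(a,b,c,e) in((T,(140,310,140,480)),(S,(110,300,180,480))):
    im=d["color"].copy(); im=cv2.convertScaleAbs(im,alpha=1.5); big=cv2.resize(im,None,fx=2,fy=2,interpolation=cv2.INTER_CUBIC)
    for n,s,col in(("cover",COVER,(0,0,255)),("trough",TR,(0,255,0)),("chassis",CH,(255,0,255))):
        for A,B in s:
            p=proj(d,place(np.array([A,B]),q[n]))*2; cv2.line(big,*[tuple(np.int32(x*16)) for x in p.tolist() and np.int32(p*16).tolist() and [np.int32(p[0]),np.int32(p[1])]] if 0 else [tuple(map(int,p[0])),tuple(map(int,p[1]))][0],tuple(map(int,p[1])),col,1,cv2.LINE_AA)
    big=big[2*a:2*b,2*c:2*e]; ims.append(cv2.copyMakeBorder(big,0,0,0,700-big.shape[1],0))
o=np.vstack(ims)[:600] if 0 else cv2.resize(np.vstack(ims),None,fx=.83,fy=.83)
cv2.imwrite("pics/fit.png",o); print(o.shape)
E
```

```text
cover T [0.5637 0.2332] -19.02 -10.47
cover S [0.5609 0.2346] -19.02 -11.39
cover TS [0.563  0.2336] -18.96 -21.33
trough T [ 0.5488 -0.2091] 2.9 -8.71
trough S [ 0.5466 -0.2075] 3.05 -8.13
trough TS [ 0.5476 -0.2087] 2.96 -16.64
chassis T [0.5546 0.2379] -19.24 -8.63
chassis S [0.5534 0.2391] -18.74 -9.84
chassis TS [0.5545 0.2384] -18.96 -18.41Traceback (most recent call last):
  File "<stdin>", line 13, in <module>
cv2.error: OpenCV(4.12.0) :-1: error: (-5:Bad argument) in function 'line'
> Overload resolution failed:
>  - Can't parse 'pt1'. Input argument doesn't provide sequence protocol
>  - Can't parse 'pt1'. Input argument doesn't provide sequence protocol
```

```bash
python3 -m creep '[[0,0,0,0,0,4.6,0],[23,-57,0,0,0,0,0],[23,-57,0,0,0,0,0],[23,-57,0,0,0,0,0],[23,-57,5,0,0,0,0],[23,-57,10,0,0,0,0],[23,-57,10,0,0,0,0],[23,-57,10,0,0,0,0],[23,-57,10,0,0,0,0],[20,-50,10,0,0,0,0]]'
cat > st.py <<'E'
from h import *
q=np.array([.563,.2336]); qc=np.array([.5545,.2384]); qt=np.array([.5476,-.2087])
def st():
    s=sense(); p=np.array(s["tcp_pos"]); R=np.array(s["ee_rot"])
    print("t",round(s["time_s"],2),"tcp",np.round(p*1000,1),"F",np.round(s["wrist_force"],1),"w",round(s["gripper_width"],3),"tx",np.round(R[:,0],4),"tz",np.round(R[:,2],4),"yaw",np.degrees(np.arctan2(R[1,0],R[0,0])).round(2)); return p,R
def to(x,y,z):
    p,R=st(); print("tool delta mm",np.round(R.T@(np.array([x,y,z])-p)*1000,1))
E
python3 -c "
from st import *
to(.5866,.2255,.069)"
```

```text
time_s: 2.85
tcp_pos: [0.5691, 0.2459, 0.1674]
ee_rot: [[-0.326, -0.945, 0.001], [-0.945, 0.326, 0.0], [-0.0, -0.0, -1.0]]
wrist_force: [0.2, 0.4, 0.6]
gripper_width: 0.018
t 2.85 tcp [569.1 245.9 167.4] F [0.2 0.4 0.6] w 0.018 tx [-3.265e-01 -9.452e-01 -4.000e-04] tz [ 6.e-04  2.e-04 -1.e+00] yaw -109.05
tool delta mm [ 13.6 -23.1  98.4]
```

```bash
python3 -m creep '[[7,-12,20,0,0,0,0],[7,-11,25,0,0,0,0],[0,0,25,0,0,0,0],[0,0,15,0,0,0,0],[0,0,8,0,0,0,0],[0,0,3,0,0,0,0],[0,0,2,0,0,0,0],[0,0,1,0,0,0,0],[0,0,1,0,0,0,0],[0,0,0,0,0,0,0]]'; python3 -c "
from st import *
to(.5866,.2255,.064)"
```

```text
time_s: 4.1
tcp_pos: [0.5848, 0.2267, 0.0677]
ee_rot: [[-0.326, -0.945, 0.0], [-0.945, 0.326, 0.0], [-0.0, -0.0, -1.0]]
wrist_force: [-0.4, 0.6, 0.0]
gripper_width: 0.005
t 4.1 tcp [584.8 226.7  67.7] F [-0.4  0.6  0. ] w 0.005 tx [-3.260e-01 -9.454e-01 -2.000e-04] tz [ 2.e-04  1.e-04 -1.e+00] yaw -109.03
tool delta mm [ 0.6 -2.1  3.7]
```

```bash
python3 -m creep '[[0,0,1,0,0,0,0],[0,0,1,0,0,0,0],[0,0,1,0,0,0,0],[0,0,1,0,0,0,0],[0,0,0.5,0,0,0,0],[0,0,0,0,0,0,0],[0,0,0,0,0,0,0],[0,0,0,0,0,0,0],[0,0,0,0,0,0,0],[0,0,0,0,0,0,0]]'; python3 -c "
from st import *
st()"
```

```text
time_s: 5.35
tcp_pos: [0.5851, 0.2268, 0.0645]
ee_rot: [[-0.325, -0.946, 0.001], [-0.946, 0.325, 0.0], [-0.001, -0.001, -1.0]]
wrist_force: [-1.4, -0.7, 6.3]
gripper_width: 0.005
t 5.35 tcp [585.1 226.8  64.5] F [-1.4 -0.7  6.3] w 0.005 tx [-3.254e-01 -9.456e-01 -5.000e-04] tz [ 1.2e-03  1.0e-04 -1.0e+00] yaw -108.99
```

```bash
python3 -m creep '[[0,0,1,0,0,0,0],[0,2,0,0,0,0,0],[0,4,0,0,0,0,0],[0,6,0,0,0,0,0],[0,7,0,0,0,0,0],[0,7,0,0,0,0,0],[0,7,0,0,0,0,0],[0,5,0,0,0,0,0],[0,2,0,0,0,0,0],[0,0,0,0,0,0,0]]'; python3 - <<'E'
from st import *
st(); T=capture("top");S=capture("scene")
cv2.imwrite("pics/drag1.png",cv2.convertScaleAbs(rect(T,.67,.31,170,260,.064,2.2),alpha=2))
for d in(.02,.04):
    x0=q+d*np.array([-.946,.325])
    for v in([T],[S],[T,S]): x,f=fit([(a,COVER) for a in v],(*x0,np.radians(-19))); print(np.round(x[:2],4),np.degrees(x[2]).round(2),f.round(2),"moved",((x[:2]-q)@[-.946,.325]*1e3).round(1))
E
```

```text
time_s: 6.6
tcp_pos: [0.5491, 0.241, 0.0644]
ee_rot: [[-0.325, -0.946, 0.006], [-0.946, 0.325, 0.003], [-0.004, -0.004, -1.0]]
wrist_force: [1.1, 0.5, 6.6]
gripper_width: 0.006
t 6.6 tcp [549.1 241.   64.4] F [1.1 0.5 6.6] w 0.006 tx [-0.3246 -0.9458 -0.0044] tz [ 0.0057  0.0027 -1.    ] yaw -108.94
[0.5423 0.2449] -15.1 -6.55 moved 23.2
[0.5268 0.2492] -20.34 -9.55 moved 39.3
[0.5626 0.2353] -19.48 -13.65 moved 0.9
[0.5285 0.2471] -18.55 -8.36 moved 37.1
[0.5269 0.2492] -20.31 -9.56 moved 39.2
[0.5281 0.2476] -19.03 -17.63 moved 37.6
```

View pics/drag1.png

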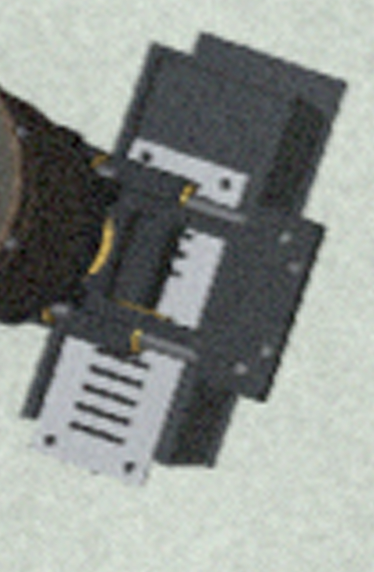

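The cover followed about 38 mm for 38.7 mm of drag. Its front corners are now at (35,462) and (147,486), just past the chassis' end. I'll drag another 44 mm.

```bash
python3 -m creep '[[0,2,0,0,0,0,0],[0,4,0,0,0,0,0],[0,6,0,0,0,0,0],[0,7,0,0,0,0,0],[0,7,0,0,0,0,0],[0,7,0,0,0,0,0],[0,6,0,0,0,0,0],[0,4,0,0,0,0,0],[0,1,0,0,0,0,0],[0,0,0,0,0,0,0]]'; python3 -c "
from st import *
st()"; python3 -m creep '[[0,0,-5,0,0,0,0],[0,0,-15,0,0,0,0],[0,0,-25,0,0,0,0.5],[0,0,-25,0,0,0,1],[0,-40,-20,0,0,0,1],[0,-55,-10,0,0,0,1],[0,-55,0,0,0,0,1],[0,-40,0,0,0,0,1],[0,-20,0,0,0,0,1],[0,0,0,0,0,0,1]]'; python3 - <<'E'
from st import *
st(); T=capture("top");S=capture("scene")
x0=q+.08*np.array([-.946,.325])
for v in([T],[S],[T,S]): x,f=fit([(a,COVER) for a in v],(*x0,np.radians(-19))); print(np.round(x[:2],4),np.degrees(x[2]).round(2),f.round(2),"moved",((x[:2]-q)@[-.946,.325]*1e3).round(1),"out",(((x[:2]-qc)@[-.946,.325])*1e3-15).round(1))
im=cv2.convertScaleAbs(rect(T,.67,.31,170,260,.064,2.2),alpha=2)
s=cv2.resize(cv2.convertScaleAbs(S["color"][90:250,370:500],alpha=1.3),None,fx=3,fy=3)
cv2.imwrite("pics/drag2.png",np.hstack([im,cv2.copyMakeBorder(s,0,572-s.shape[0],0,0,0)]))
E
```

```text
time_s: 7.95
tcp_pos: [0.5077, 0.2556, 0.0644]
ee_rot: [[-0.325, -0.946, 0.006], [-0.946, 0.325, 0.003], [-0.005, -0.004, -1.0]]
wrist_force: [1.0, -0.6, 7.8]
gripper_width: 0.005
t 7.95 tcp [507.7 255.6  64.4] F [ 1.  -0.6  7.8] w 0.005 tx [-0.3246 -0.9458 -0.0049] tz [ 0.0058  0.0032 -1.    ] yaw -108.94
time_s: 9.2
tcp_pos: [0.7045, 0.1847, 0.1615]
ee_rot: [[-0.328, -0.945, -0.001], [-0.945, 0.328, -0.0], [0.001, 0.001, -1.0]]
wrist_force: [-1.9, 0.0, 0.4]
gripper_width: 0.833
t 9.2 tcp [704.5 184.7 161.5] F [-1.9  0.   0.4] w 0.833 tx [-3.278e-01 -9.447e-01  6.000e-04] tz [-9.e-04 -3.e-04 -1.e+00] yaw -109.14
[0.4867 0.2609] -17.91 -8.5 moved 81.1 out 56.5
[0.4828 0.2626] -18.52 -6.1 moved 85.3 out 60.7
[0.4867 0.2612] -18.2 -14.56 moved 81.1 out 56.5
```

View pics/drag2.png

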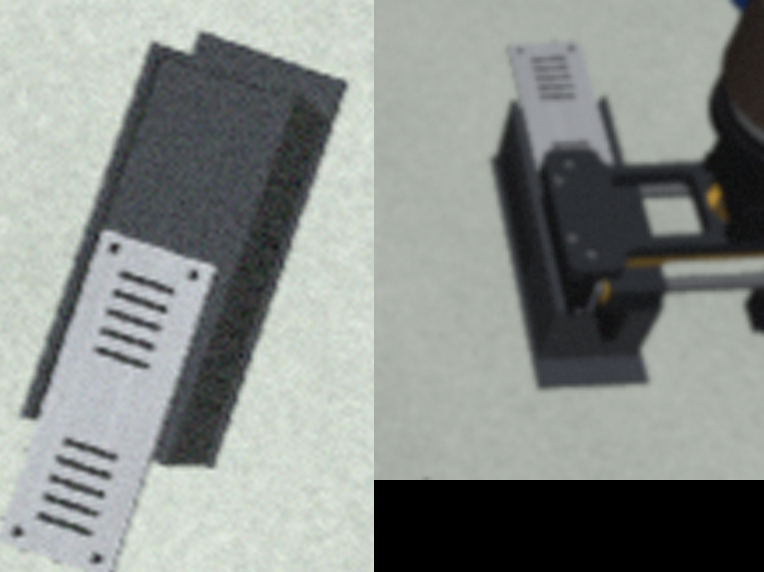

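The cover lies flat and sticks out about 57 mm over the open end: rear edge (105,230)-(215,270), front corners (0,540) and (112,572), chassis end (25,415)-(160,462). Next I grasp it about 20 mm outside the lip.

```bash
python3 -m creep '[[0,25,0,0,0,0,1],[0,50,0,0,0,0,1],[0,60,0,0,0,0,1],[0,60,0,0,0,-0.8,1],[0,50,0,0,0,0,1],[0,24,0,0,0,0,1],[0,0,15,0,0,0,1],[0,0,15,0,0,0,1],[0,0,10,0,0,0,1],[0,0,0,0,0,0,1]]'; python3 - <<'E'
from st import *
to(.4506,.2732,.043)
W=capture("wrist"); cv2.imwrite("pics/w1.png",cv2.convertScaleAbs(W["color"],alpha=1.5))
for b in(.949,):
    u=np.array([-.949,.3145]);n=np.array([.3145,.949]);c=np.array([.4867,.2612])
    print("exp. front corners px",proj(W,[[*(c+.075*u+s*.027*n),.064] for s in(1,-1)]).round())
E
```

```text
time_s: 10.55
tcp_pos: [0.4492, 0.2715, 0.1204]
ee_rot: [[-0.314, -0.949, -0.002], [-0.949, 0.314, -0.002], [0.003, 0.001, -1.0]]
wrist_force: [-0.2, 0.2, 0.2]
gripper_width: 1.001
t 10.55 tcp [449.2 271.5 120.4] F [-0.2  0.2  0.2] w 1.001 tx [-0.3139 -0.9495  0.003 ] tz [-0.0022 -0.0024 -1.    ] yaw -108.29
tool delta mm [-2.3 -0.9 77.4]
exp. front corners px [[283. 255.]
 [351. 255.]]
```

View pics/w1.png

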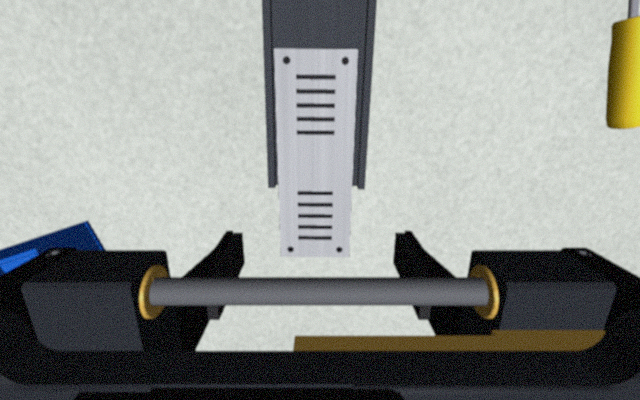

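The wrist view agrees: the front corners are at (281,256) and (350,256), predicted (283,255) and (351,255), and the lip is at row 187. Going down and gripping.

```bash
python3 -m creep '[[-1,-0.5,12,0,0,0,1],[-1,-0.5,18,0,0,0,1],[0,0,18,0,0,0,1],[0,0,15,0,0,0,1],[0,0,10,0,0,0,1],[0,0,4,0,0,0,1],[0,0,0,0,0,0,1],[0,0,0,0,0,0,0.7],[0,0,0,0,0,0,0.6],[0,0,0,0,0,0,0.5]]'; python3 -c "
from st import *
st()"; python3 -m creep '[[0,0,0,0,0,0,0.4],[0,0,0,0,0,0,0.4],[0,0,0,0,0,0,0.4],[0,0,0,0,0,0,0.4],[0,0,-2,0,0,0,0.4],[0,0,-5,0,0,0,0.4],[0,0,-10,0,0,0,0.4],[0,0,-10,0,0,0,0.4],[0,0,-5,0,0,0,0.4],[0,0,0,0,0,0,0.4]]'; python3 - <<'E'
from st import *
st()
W=capture("wrist"); cv2.imwrite("pics/w2.png",cv2.convertScaleAbs(W["color"],alpha=1.5))
E
```

```text
time_s: 11.85
tcp_pos: [0.4509, 0.2741, 0.0454]
ee_rot: [[-0.313, -0.95, 0.0], [-0.95, 0.313, 0.0], [-0.001, -0.0, -1.0]]
wrist_force: [0.1, 0.2, -0.6]
gripper_width: 0.749
t 11.85 tcp [450.9 274.1  45.4] F [ 0.1  0.2 -0.6] w 0.749 tx [-3.127e-01 -9.498e-01 -6.000e-04] tz [ 4.e-04  5.e-04 -1.e+00] yaw -108.22
time_s: 13.1
tcp_pos: [0.451, 0.2742, 0.0777]
ee_rot: [[-0.313, -0.95, 0.001], [-0.95, 0.313, 0.001], [-0.001, -0.0, -1.0]]
wrist_force: [0.3, 0.5, -1.6]
gripper_width: 0.611
t 13.1 tcp [451.  274.2  77.7] F [ 0.3  0.5 -1.6] w 0.611 tx [-0.3128 -0.9498 -0.0013] tz [ 9.e-04  1.e-03 -1.e+00] yaw -108.23
```

View pics/w2.png

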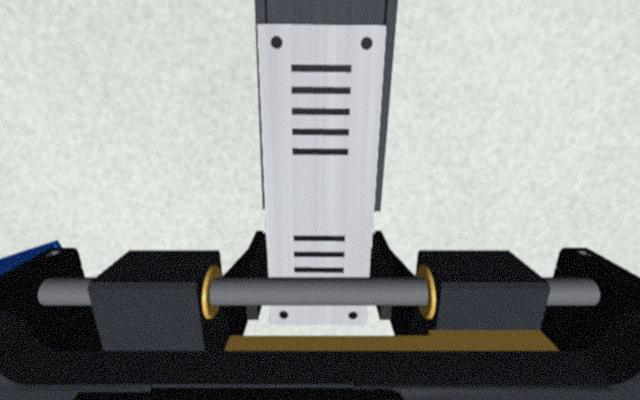

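The cover is held, opening 53 mm. Rear corners are at (258,25) and (386,25), front at about (270,325) and (368,325). I'll work out the in-hand pose, including droop.

```bash
python3 - <<'E'
from st import *
p,R=st(); W=capture("wrist")
for zz in(.0963,):
    X=unproj(W,[[258,25],[386,25],[270,325],[368,325]],zz); print(((X-p)@R*1e3).round(1), "rear width",np.linalg.norm(X[0]-X[1]).round(4))
obj=np.float32([[75,27,0],[75,-27,0],[-75,27,0],[-75,-27,0]])/1000
ok,rv,tv=cv2.solvePnP(obj,np.float32([[258,25],[386,25],[270,325],[368,325]]),K(W),None)
Rw=np.array(W["R"]); M=R.T@Rw.T@cv2.Rodrigues(rv)[0]; c=R.T@(Rw.T@(tv[:,0]-W["t"])-p)
print("centre of top in tool",(c*1e3).round(1),"axes\n",M.round(3))
# target seat
E
```

```text
t 13.15 tcp [450.7 274.   77.2] F [-0.6  0.5 -1.5] w 0.613 tx [-3.129e-01 -9.498e-01 -4.000e-04] tz [ 2.e-04  3.e-04 -1.e+00] yaw -108.23
[[ -26.3 -111.1  -19. ]
 [  26.8 -111.1  -19.1]
 [ -28.4   39.3  -19. ]
 [  26.5   39.3  -19.1]] rear width 0.0531
centre of top in tool [ -0.3 -36.7 -18.3] axes
 [[ 0.007 -1.     0.001]
 [-1.    -0.007 -0.026]
 [ 0.026 -0.    -1.   ]]
```

```bash
python3 -m creep '[[0,0,-10,0,0,0,0.4],[0,0,-20,0,0,-4.2,0.4],[0,0,-20,0,0,-6,0.4],[0,0,-15,0,0,-6,0.4],[15,-1,-5,0,0,-5,0.4],[30,-2,0,0,0,0,0.4],[42,-3,0,0,0,0,0.4],[45,-4,0,0,0,0,0.4],[45,-4,0,0,0,0,0.4],[45,-4,0,0,0,0,0.4]]'; python3 -m creep '[[45,-4,0,0,0,0,0.4],[45,-4,0,0,0,0,0.4],[45,-4,0,0,0,0,0.4],[45,-3,0,0,0,0,0.4],[38,-3,0,0,0,0,0.4],[25,-2,0,0,0,0,0.4],[12,0,0,0,0,0,0.4],[4,0,0,0,0,0,0.4],[0,0,0,0,0,0,0.4],[0,0,0,0,0,0,0.4]]'; python3 - <<'E'
from st import *
to(.5117,-.2106,.0454)
W=capture("wrist"); T=capture("top"); S=capture("scene"); cv2.imwrite("pics/w3.png",np.vstack([cv2.convertScaleAbs(W["color"],alpha=1.5)]))
cv2.imwrite("pics/s3.png",S["color"])
E
```

```text
time_s: 14.45
tcp_pos: [0.4791, 0.0517, 0.1476]
ee_rot: [[0.052, -0.999, 0.001], [-0.999, -0.052, 0.0], [-0.0, -0.001, -1.0]]
wrist_force: [0.0, 0.2, -1.3]
gripper_width: 0.611
time_s: 15.7
tcp_pos: [0.5124, -0.2037, 0.1472]
ee_rot: [[0.053, -0.999, 0.0], [-0.999, -0.053, 0.0], [-0.0, -0.0, -1.0]]
wrist_force: [-0.6, 0.4, -1.5]
gripper_width: 0.613
t 15.7 tcp [ 512.4 -203.7  147.2] F [-0.6  0.4 -1.5] w 0.613 tx [ 5.300e-02 -9.986e-01 -1.000e-04] tz [ 0.e+00  1.e-04 -1.e+00] yaw -86.96
tool delta mm [  6.8   1.  101.8]
```

View pics/w3.png

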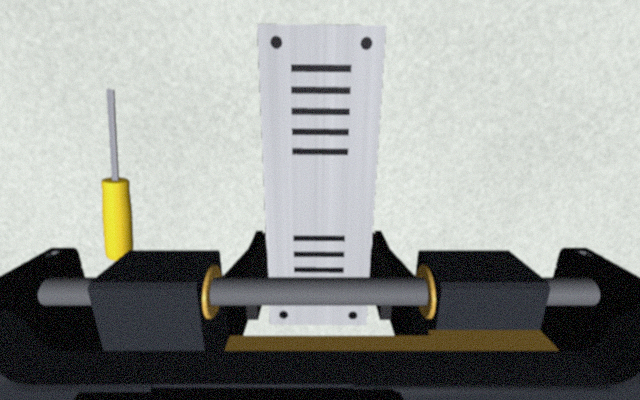

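The cover has not slipped (same pixels as before), and the screwdriver is untouched. I'll lower to about 16 mm above the rim and compare cover and trough in the top and scene views.

```bash
python3 -m creep '[[2,0,8,0,0,0,0.4],[3,1,16,0,0,0,0.4],[2,0,18,0,0,0,0.4],[0,0,18,0,0,0,0.4],[0,0,13,0,0,0,0.4],[0,0,8,0,0,0,0.4],[0,0,4,0,0,0,0.4],[0,0,1,0,0,0,0.4],[0,0,0,0,0,0,0.4],[0,0,0,0,0,0,0.4]]'; python3 - <<'E'
from st import *
to(.5117,-.2106,.0454)
W=capture("wrist"); T=capture("top"); S=capture("scene")
t=cv2.convertScaleAbs(T["color"][120:320,370:520],alpha=1.8); s=cv2.convertScaleAbs(S["color"][140:340,170:320],alpha=1.3)
w=cv2.convertScaleAbs(W["color"],alpha=1.5)[0:300,220:430]
a=cv2.resize(t,None,fx=2,fy=2,interpolation=2);b=cv2.resize(s,None,fx=2,fy=2,interpolation=2)
cv2.imwrite("pics/m3.png",np.hstack([a,b,cv2.resize(w,(210,400))[:, :200]]))
E
```

```text
time_s: 17.1
tcp_pos: [0.512, -0.2116, 0.0615]
ee_rot: [[0.052, -0.999, 0.001], [-0.999, -0.052, -0.0], [0.0, -0.001, -1.0]]
wrist_force: [-0.7, -0.3, -0.9]
gripper_width: 0.612
t 17.1 tcp [ 512.  -211.6   61.5] F [-0.7 -0.3 -0.9] w 0.612 tx [ 5.200e-02 -9.986e-01  2.000e-04] tz [ 1.e-03 -2.e-04 -1.e+00] yaw -87.02
tool delta mm [-1.   0.3 16.1]
```

View pics/m3.png

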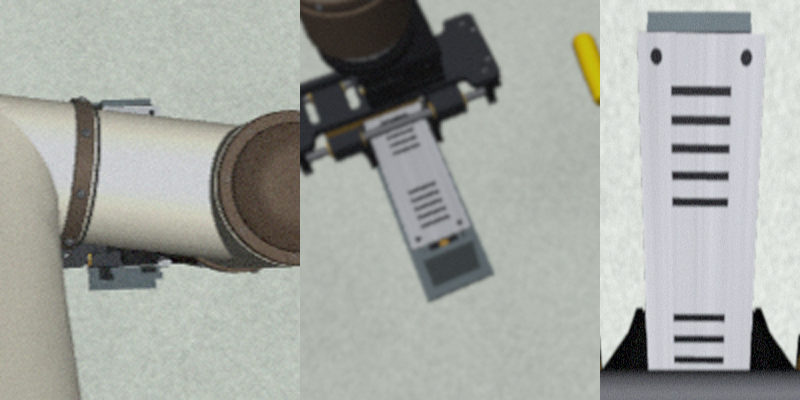

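```bash
python3 - <<'E'
from st import *
p,R=st(); W=capture("wrist"); g=cv2.cvtColor(W["color"],cv2.COLOR_BGR2GRAY).astype(int)
print("col profile x=320 rows0-34",g[0:34,310:330].mean(1).round().astype(int).tolist())
for r in(14,17): print(r,g[r,255:280].tolist(),g[r,360:385].tolist())
X=unproj(W,[[267.5,15],[371,15],[320,9]],.068); print("stop tool",((X-p)@R*1e3).round(1))
C=unproj(W,[[258,25],[385,25]],p[2]+.0186-.002); print("cover far",((C-p)@R*1e3).round(1))
a=np.radians(2.96); ax=np.array([np.cos(a),np.sin(a)])
print("pred stop px",proj(W,[[*(qt+.085*ax+s*.023*np.array([-ax[1],ax[0]])),.068] for s in(1,-1)]).round(1), "inner", proj(W,[[*(qt+.079*ax),.068]]).round(1))
E
```

```text
t 17.25 tcp [ 511.9 -211.6   61.3] F [ 0.6 -0.7 -0.3] w 0.61 tx [ 5.190e-02 -9.987e-01  1.000e-04] tz [ 6.e-04 -1.e-04 -1.e+00] yaw -87.02
col profile x=320 rows0-34 [144, 144, 146, 147, 147, 148, 146, 136, 112, 91, 83, 84, 84, 84, 86, 84, 84, 85, 85, 84, 86, 84, 79, 69, 85, 118, 133, 135, 136, 136, 135, 135, 134, 136]
14 [146, 149, 148, 148, 148, 147, 147, 148, 153, 153, 151, 146, 123, 92, 85, 81, 81, 80, 81, 81, 86, 85, 83, 84, 84] [86, 84, 84, 91, 85, 82, 86, 88, 83, 87, 109, 132, 147, 148, 145, 147, 146, 150, 148, 152, 152, 151, 150, 146, 149]
17 [146, 148, 145, 145, 148, 147, 144, 150, 147, 150, 145, 129, 106, 86, 80, 87, 87, 80, 82, 84, 80, 88, 82, 82, 83] [81, 86, 88, 81, 85, 85, 86, 90, 83, 84, 100, 124, 144, 149, 149, 145, 150, 146, 149, 151, 150, 151, 153, 151, 151]
stop tool [[ -24.1 -118.    -6.6]
 [  22.1 -118.    -6.6]
 [  -0.7 -120.4   -6.6]]
cover far [[ -26.9 -112.1  -16.5]
 [  26.7 -112.1  -16.5]]
pred stop px [[267.4   7.9]
 [371.    7.9]] inner [[319.2  23. ]]
```

Prediction and wrist view agree within 1 px: stop edge at row 8, columns 267–371. The remaining shift is about −1 mm in x and +0.5 mm in y. Lowering.

```bash
python3 -m creep '[[-1,0.5,3,0,0,0,0.4],[0,0,4,0,0,0,0.4],[0,0,3,0,0,0,0.4],[0,0,1.5,0,0,0,0.4],[0,0,1,0,0,0,0.4],[0,0,1,0,0,0,0.4],[0,0,0.5,0,0,0,0.4],[0,0,0,0,0,0,0.4],[0,0,0,0,0,0,0.4],[0,0,0,0,0,0,0.4]]'; python3 -c "
from st import *
to(.5117,-.2106,.0454)"
```

```text
time_s: 18.55
tcp_pos: [0.5112, -0.2106, 0.0471]
ee_rot: [[0.052, -0.999, 0.0], [-0.999, -0.052, -0.0], [0.0, -0.0, -1.0]]
wrist_force: [0.6, 0.5, -1.0]
gripper_width: 0.611
t 18.55 tcp [ 511.2 -210.6   47.1] F [ 0.6  0.5 -1. ] w 0.611 tx [ 0.0519 -0.9987  0.    ] tz [ 2.e-04 -0.e+00 -1.e+00] yaw -87.03
tool delta mm [ 0.  -0.5  1.7]
```

```bash
python3 -m creep '[[0,0,0.5,0,0,0,0.4],[0,0,0.5,0,0,0,0.4],[0,0,0.5,0,0,0,0.4],[0,0,0.5,0,0,0,0.4],[0,0,0,0,0,0,0.4],[0,0,0,0,0,0,0.4],[0,0,0,0,0,0,0.4],[0,0,0,0,0,0,0.4],[0,0,0,0,0,0,0.4],[0,0,0,0,0,0,0.4]]'; python3 -c "
from st import *
to(.5117,-.2106,.0454)"
```

```text
time_s: 19.8
tcp_pos: [0.5112, -0.2106, 0.0452]
ee_rot: [[0.052, -0.999, 0.0], [-0.999, -0.052, -0.0], [0.0, -0.0, -1.0]]
wrist_force: [-1.3, 1.3, 3.3]
gripper_width: 0.613
t 19.8 tcp [ 511.2 -210.6   45.2] F [-1.3  1.3  3.3] w 0.613 tx [ 5.190e-02 -9.987e-01  1.000e-04] tz [ 1.e-04 -1.e-04 -1.e+00] yaw -87.03
tool delta mm [ 0.  -0.5 -0.2]
```

```bash
python3 -m creep '[[0,0,0.4,0,0,0,0.4],[0,0,0.4,0,0,0,0.4],[0,0,0,0,0,0,0.4],[0,0,0,0,0,0,0.4],[0,0,0,0,0,0,0.55],[0,0,0,0,0,0,0.65],[0,0,0,0,0,0,0.7],[0,0,0,0,0,0,0.8],[0,0,0,0,0,0,0.9],[0,0,0,0,0,0,0.9]]'; python3 -c "
from st import *
st()"; python3 -m creep '[[0,0,-5,0,0,0,0.9],[0,0,-15,0,0,0,0.9],[0,0,-25,0,0,0,0.9],[0,0,-30,0,0,0,0.9],[0,0,-30,0,0,0,0.9],[0,40,-20,0,0,0,0.9],[-30,40,0,0,0,0,0.9],[-50,10,0,0,0,0,0.9],[-50,0,0,0,0,0,0.9],[-40,0,0,0,0,0,0.9]]';  python3 -m creep '[[-50,0,0,0,0,0,0.9],[-50,0,0,0,0,0,0.9],[-50,0,0,0,0,0,0.9],[-50,0,0,0,0,0,0.9],[-30,0,0,0,0,0,0.9],[0,0,0,0,0,0,0.9],[0,0,0,0,0,0,0.9],[0,0,0,0,0,0,0.9],[0,0,0,0,0,0,0.9],[0,0,0,0,0,0,0.9]]'; python3 - <<'E'
from st import *
st(); T=capture("top"); S=capture("scene")
a=np.radians(2.96); ax=np.array([np.cos(a),np.sin(a)])
for n,v in(("T",[T]),("S",[S]),("TS",[T,S])):
    x,f=fit([(d,COVER) for d in v],(*qt,a)); e=x[:2]-qt; print(n,x[:2].round(4),np.degrees(x[2]).round(2),"off mm",(e@ax*1e3).round(1),(e@[-ax[1],ax[0]]*1e3).round(1))
t=cv2.resize(cv2.convertScaleAbs(T["color"][150:290,300:500],alpha=1.8),None,fx=2.8,fy=2.8,interpolation=2)
s=cv2.resize(cv2.convertScaleAbs(S["color"][170:310,190:270],alpha=1.3),None,fx=2.8,fy=2.8,interpolation=2)
cv2.imwrite("pics/end.png",np.hstack([t,s]))
E
```

```text
time_s: 21.05
tcp_pos: [0.5112, -0.2106, 0.0441]
ee_rot: [[0.052, -0.999, -0.0], [-0.999, -0.052, -0.0], [0.0, 0.0, -1.0]]
wrist_force: [-0.3, -0.4, -0.8]
gripper_width: 0.881
t 21.05 tcp [ 511.2 -210.6   44.1] F [-0.3 -0.4 -0.8] w 0.881 tx [ 0.0519 -0.9987  0.    ] tz [-1.e-04 -0.e+00 -1.e+00] yaw -87.03
time_s: 22.3
tcp_pos: [0.4124, -0.044, 0.1708]
ee_rot: [[0.052, -0.999, 0.003], [-0.999, -0.052, 0.001], [-0.001, -0.003, -1.0]]
wrist_force: [0.4, 0.6, 0.3]
gripper_width: 0.898
time_s: 23.55
tcp_pos: [0.4006, 0.1837, 0.1693]
ee_rot: [[0.051, -0.999, 0.0], [-0.999, -0.051, 0.0], [-0.0, -0.0, -1.0]]
wrist_force: [-0.8, -0.2, 0.1]
gripper_width: 0.904
t 23.55 tcp [400.6 183.7 169.3] F [-0.8 -0.2  0.1] w 0.904 tx [ 5.100e-02 -9.987e-01 -1.000e-04] tz [ 0.e+00  1.e-04 -1.e+00] yaw -87.08
T [ 0.5492 -0.2082] 2.4 off mm 1.6 0.4
S [ 0.5472 -0.2055] 2.92 off mm -0.2 3.2
TS [ 0.5482 -0.2069] 2.79 off mm 0.7 1.7
```

View pics/end.png

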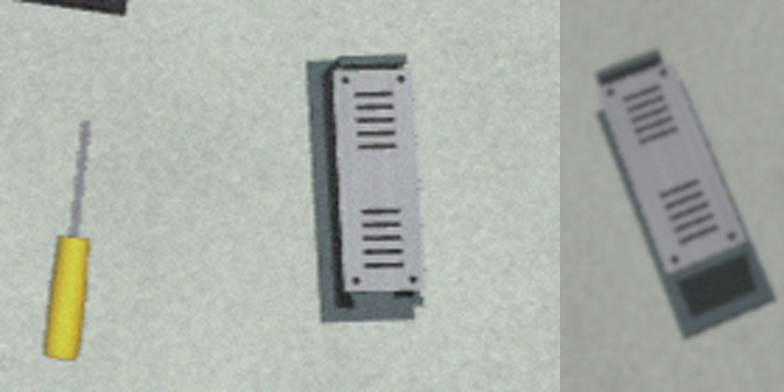

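It lies flat between the stops: in the top crop the cover spans (332,68)–(420,292), with stops at rows 60 and 300. The lateral offset differs between cameras (0.4 to 3 mm), so I'll check it with the wrist camera.

```bash
python3 -m creep '[[30,0,-10,0,0,0,0.9],[45,0,-10,0,0,0,0.9],[50,0,-10,0,0,0,0.9],[50,0,0,0,0,0,0.9],[50,0,0,0,0,0,0.9],[50,0,0,0,0,0,0.9],[50,0,0,0,0,0,0.9],[40,0,0,0,0,0,0.9],[29,0,0,0,0,0,0.9],[0,0,0,0,0,0,0.9]]'; python3 - <<'E'
from st import *
st(); W=capture("wrist"); a=np.radians(2.96)
ends=[e for e in rc(.170,.046,.068) if abs(e[0][0]-e[1][0])<1e-6]
side=[(np.array([s*.085,t*.023,.068]),np.array([s*.079,t*.023,.068])) for s in(1,-1) for t in(1,-1)]
FT=rc(.190,.066,.0)[:1]+[e for e in rc(.190,.066,.0) if abs(e[0][1]-e[1][1])<1e-6]
ax=np.array([np.cos(a),np.sin(a)])
r={}
for n,s in(("cover",COVER),("foot",FT),("stops",ends+side)):
    x,f=fit([(W,s)],(*qt,a)); r[n]=x; e=x[:2]-qt; print(n,x[:2].round(4),np.degrees(x[2]).round(2),f.round(2),"off",(e@ax*1e3).round(1),(e@[-ax[1],ax[0]]*1e3).round(1))
o=W["color"].copy(); o=cv2.convertScaleAbs(o,alpha=1.4)
c=proj(W,[[*qt,.064]])[0].astype(int); print(c)
cv2.imwrite("pics/w4.png",o)
T=capture("top"); A=cv2.imread("pics/top0.png")
d=cv2.absdiff(cv2.GaussianBlur(A,(5,5),0),cv2.GaussianBlur(T["color"],(5,5),0)).max(2)
print("screwdriver diff",d[190:285,310:345].max(),"strip diff",d[125:160,295:350].max(),"bg noise",d[340:390,300:400].max())
E
```

```text
time_s: 24.9
tcp_pos: [0.4208, -0.2107, 0.1989]
ee_rot: [[0.048, -0.999, -0.001], [-0.999, -0.048, 0.0], [-0.0, 0.001, -1.0]]
wrist_force: [-0.1, -0.6, -0.5]
gripper_width: 0.901
t 24.9 tcp [ 420.8 -210.7  198.9] F [-0.1 -0.6 -0.5] w 0.901 tx [ 4.840e-02 -9.988e-01 -1.000e-04] tz [-7.e-04  0.e+00 -1.e+00] yaw -87.22
cover [ 0.5476 -0.2089] 2.8 -5.03 off -0.0 -0.2
foot [ 0.4885 -0.2122] 2.12 -6.0 off -59.2 -0.5
stops [ 0.5466 -0.2064] 0.61 -4.92 off -0.9 2.3
[324  44]
screwdriver diff 80 strip diff 5 bg noise 54
```

View pics/w4.png

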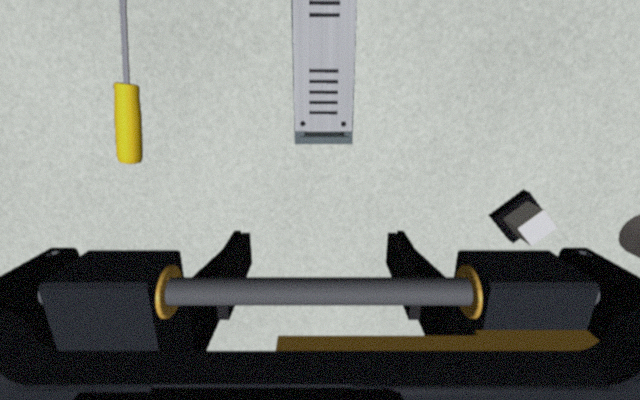

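The wrist view shows the cover centred (columns 294–355, trough foot 295–352), with a gap to the near stop at row 131. The screwdriver's ends in the earlier top view, (330,193) and (322,278), match the start. Nothing touches the robot, so I'm handing in.

```bash
python3 -c "
from station import *
print(finish_job())"
```

```text
the job is handed in; nothing more can be done
None
```

I pressed the cover with the shut fingertips and slid it flat about 81 mm, until roughly 57 mm stuck out over the open end. I gripped it there and laid it on the trough rim between the two end stops. I handed the job in at about 25 s, with the arm clear of everything.

- **Position:** The wrist camera puts the cover within about 0.2 mm of the trough centre in position, and 0.2° off in yaw. The top and scene cameras put it 0.4 mm and 3.2 mm off sideways from the pose I had fitted for the trough. Measured against each camera's own trough fit, that is about 1–2 mm, which is within their 2 mm calibration.
- **Failed checks:** The wrist fits of the trough's foot and stops failed because they were partly out of view. The picture difference over the screwdriver was inconclusive: it read 80, against 54 in a background patch.
- **Other items:** The terminal strip showed no change in that picture difference. The screwdriver's two ends, read from the top view, are within about 1 px of where they started.

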